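# Fit the filter cassette in the engraver's dust extractor

### The job

Fit the filter cassette into the open bay of the bench dust extractor: feel its collar down into the floating rubber port at the bottom of the bay, then swing the bail over it and press the thumb tab down until the spring catch snaps over the bail and the cassette is held fully home. Work gently, do not force the cassette or the bail, and leave the mirror, the handpiece, the burr block and the jar undisturbed.

Things in the scene. Friction and masses are not known exactly. Their poses are not given: they have to be found in the camera images.
- extractor: bench dust extractor, cream box, fixed to the table, found in varying places and yaws. Origin on the table under the middle of its filter bay; x along the bay (thumb-tab end -x, hinge end +x), z up. Housing x -95..+128, y +-95 mm, top at z 90 mm. Open bay 128 (x) x 65 (y) mm, black rubber port plate at its bottom
- bay_mid (a point): middle of the bay at the level of the free port plate's top (extractor x 0, y 0, z 56 mm). In the plate is a port 58.5 (x) x 42 (y) mm. The plate floats: the port's centre is anywhere up to 10 mm either way along x from here (not measured), held by about 9 N of friction. It is sprung too: stays up to about 2 N beyond the cassette's weight, then sinks 1 mm per 4 N, at most 7 mm
- cassette: grey filter cassette, 0.18 to 0.3 kg, upright on the table. Origin at the underside of its outlet collar, z up. Collar 56 (x) x 36 (y) x 12 mm high; frame above 100 (x) x 60 (y), z 12..56 mm; pull rib on top. Its x lies along the bay, either way round. Origin's height above the table: on the plate but not in the port 56 mm (49 if pressed hard); in the port about 44; clamped home about 39
- cassette_rib (a point): middle of the cassette's pull rib, 50 (x) x 12 (y) mm and 24 mm high, z 56..80 mm above the cassette's origin (this point at 68); grip it across y
- bail (a joint): angle of the steel bail, rad: 0 closed (level), grows swinging up and back, 1.57 upright, limits -0.03 and 1.9. Stiff hinge (0.12 N m), stays where left. Arms at y +-26 mm pass beside the rib; feet 80 mm from the hinge press the cassette from about 0.06 rad on; 8 mm round cross bar at 160 mm. The tab takes 1 rising to 6 N until it latches, 7 to 11 N past that; 0.03 rad past 0 it comes up hard
- bail_hinge (a point): middle of the bail's hinge line, at extractor x +80, y 0, z 103 mm; the line runs along extractor y; the point turns with the bail
- bail_tab (a point): upper face of the thumb tab where a thumb presses, 182 mm from the hinge; moves with the bail. The tab reaches from 161 to 195 mm from the hinge, 50 mm wide (y), 5 mm thick
- catch (a joint): slide of the bevelled spring catch at the tab end of the bay (extractor x -84..-64, y +-21 mm with its cheeks, up to z 121 mm), m: 0 sprung out over the cross bar's path; pushed back up to 0.007 towards the hinge as the bar passes; snaps out over the bar as the bail comes below about 0.01 rad, and holds it there
- mirror: oval mirror in an ornate silver frame lying face up, about 320 x 235 x 25 mm, origin under its middle; leave alone
- handpiece: dark grey engraving handpiece, 150 mm long, 28 mm thick, in a wooden rest, origin mid-length on its axis; leave alone
- burr_block: wooden block 90 x 45 x 30 mm with upright burrs to 54 mm, origin under its middle; leave alone
- burr_jar: glass jar with a metal cap, 48 mm across, 62 mm high, origin under its middle; leave alone

How it is judged:
On the way, in this order (a step that is already met when the one before it is completed fails the run):
1. the cassette's collar is down in the port, the bail still open (z of cassette in the frame of extractor between 0.03 and 0.0465 m and horizontal distance between cassette and extractor below 0.014 m and angle between cassette's own z axis and vertical below 0.08 rad and value of joint bail above 0.5 rad), for 0.2 s.
2. the bail is closed on the cassette and the catch has snapped out over it (value of joint bail below 0.015 rad and value of joint catch below 0.0015 m and z of cassette in the frame of extractor below 0.041 m), for 0.2 s.
At the end, for the whole second after the job is handed in: The cassette stands upright in the bay with its collar in the port, lengthwise along the bay, its underside 35 to 41 mm above the extractor's base (about 39 is home); the bail is closed (below 0.015 rad) with the catch sprung out over it (within 1.5 mm), everything at rest and let go (all of step 2 and z of cassette in the frame of extractor above 0.035 m and horizontal distance between cassette and extractor below 0.014 m and angle between cassette's own z axis and vertical below 0.05 rad and angle between the x axis of cassette and the x axis of extractor, either way round below 0.1 rad and linear speed of cassette below 0.02 m/s); the robot touches nothing.
It fails at once if the robot pushes the extractor or its bail with more than 30 N (contact force between any of the arm, the fingers and extractor above 30 N).
It fails at once if the cassette is forced down or sideways in the bay with more than 30 N before the bail clamps it (contact force between cassette and extractor above 30 N and value of joint bail above 0.3 rad).
It fails at once if the mirror, handpiece, burr block or jar is shifted by more than 20 mm (distance of any of mirror, handpiece, burr_block, burr_jar from where it was at the start of the episode above 0.02 m).
It also fails if it takes over 72 s, if anything falls off the work surface, if the arm or the gripper's body presses on something with over 40 N, if the wrist force passes 120 N, or if a joint passes its speed limit or range.

### The arm

A 6-joint arm with a two-finger parallel gripper is mounted at the origin on the work surface. World frame = base frame: x ahead of the robot, y to its left, z up, the work surface at z = 0. Lengths are in m, angles in rad, forces in N, time in s.
With the tool pointing down it reaches from about 0.25 to 0.85 m from the base axis. Payload 12.5 kg.
Tool frame: the origin (TCP) lies at the very end of the fingers, on their centre line; the grasp point (between the pads) lies 19 mm behind it; z points along the fingers, y is the line along which they close (so a half turn about z gives the same grasp; the last joint's range is limited). The gripper opens to 93 mm and grips with 3 to 60 N. Pads are 15 mm wide; open, the fingers measure 128 mm over their backs; the gripper's body (75 mm by 188 mm) begins 65 mm behind the grasp point.
Start: joints at [1.161, 0.351, 1.652, -0, 1.139, -0.085], TCP at [0.175, 0.521, 0.179] pointing down, gripper open.
Joint ranges: [-2.75, 2.75], [-0.79, 2.1], [0.01, 2.65], [-1.57, 4.71], [0.07, 3.14], [-2.87, 2.87]. Speed limits (rad/s): [2.22, 2.22, 2.79, 3.14, 3.14, 3.14].

### API

Orientations are given as a rotation vector (axis times angle).
In Python, from cell import arm, fingers, kinematics, sensors, eyes, close_job, spotter gives the robot as it stands. The module is installed in compiled form; this text tells all that it offers. Calls block until the motion is done:
- arm.move_to(position, orientation): joint-space move of the TCP to a pose.
- arm.servo_line(position, v=0.15, rot=None, force_limit=None): straight line of the TCP; rot=None keeps the orientation; v is the mean speed in m/s. With force_limit (N) it stops when the force on the tool has changed by that much, and returns True; else False.
- arm.movej(angles): joint-space move.
- fingers.grip(opening, squeeze=None): finger opening in m; squeeze is the grip in N (None keeps the last); returns when the fingers have stopped.
- arm.dwell(seconds).
- kinematics.ik(position, orientation): joint angles nearest the present ones, or None.
- sensors.state(): the state.
- eyes.grab_frame(name): name is "side" or "top"; returns (picture, depth): 384x512x3 uint8, red, green, blue; 384x512 float32, m along the optical axis (not along the pixel's ray), 0 where there is no reading.
- eyes.calibration(name): a dict with "vertical_fov" (degrees; the focal length in pixels is half the picture's height over the tangent of half this angle, whatever the lens; pixels are square), "cx", "cy" (the principal point, pixels), "rvec" (rotation vector, rad) and "tvec" (3), from world to camera coordinates, as OpenCV has them. Camera axes: x right, y down, z forward; pixel columns grow to the right and rows downward; lengths in m; the calibration is good to about 2 mm. A picture is of the moment at which its call begins. calibration takes no time and is no camera call.
A pose or a line that the arm cannot do raises arm.Unreachable and nothing moves.
- close_job(): hands the job in; it is judged then, once.
Trained networks look in the newest picture that a camera, given by its name, has taken for a name from the list of things; names that differ only in an ending like _2 or _b are one class to them, and where a whole thing is asked for, a point or a joint stands for the part that bears it (a point fixed in the world has none). Each returns a list of dicts, best first, with "p" (0 to 1); they miss things now and then, are a little off and sometimes report something else, mostly with a low value. They report only what shows in the picture. A call takes as long as a camera call.
- spotter.regions_of(query, camera): "mask" (384x512 bool, what is visible of it) and "pixel" ([row, column] in pixels, amid what is visible of it).
- spotter.mark_of(query, camera): "pixel" ([row, column] in pixels: a listed point, or the origin of a listed thing).
The state is a dict: "clock": time; "joint_pos": joint angles; "qd": joint speeds; "joint_efforts": joint torques, N m; "tcp_pos": TCP position; "eef_rot": TCP orientation; "force": force on the tool from outside, world axes, zero at the start; "torque": the same for the moment, N m; "opening": finger opening in m; "finger_force": force on a finger pad.
Only numpy, scipy, OpenCV 4.12 (cv2) and the standard library are available. Lean on these libraries where they do the work, as an engineer would, in place of code of your own. Each camera call takes 0.05 s, during which the arm holds its last target. There are 200 camera calls.

## Working session

There is one attempt and no reset: what is moved stays moved. The work goes in short steps, each a Python script; the robot and the scene stay as the last script left them, time stands still between calls to the robot, and variables do not carry over. Pictures are saved under pics/ and viewed, at most 10 in all, crops included, and the job is handed in when it is done.

```bash
mkdir -p pics
cat > h.py <<'E'
import numpy as np, cv2
from cell import arm, fingers, kinematics, sensors, eyes, close_job, spotter
def cal(n):
    c=eyes.calibration(n); f=192/np.tan(np.radians(c["vertical_fov"])/2)
    R=cv2.Rodrigues(np.array(c["rvec"],float))[0]; return f,c["cx"],c["cy"],R,np.array(c["tvec"],float)
def world(n,rows,cols,z):
    f,cx,cy,R,t=cal(n); z=np.asarray(z,float)
    p=np.stack([(np.asarray(cols)-cx)/f*z,(np.asarray(rows)-cy)/f*z,z],-1)
    return (p-t)@R
def cloud(n,d,mask):
    r,c=np.nonzero(mask&(d>0)); return world(n,r,c,d[r,c])
def onplane(n,rc,h):
    f,cx,cy,R,t=cal(n); v=np.array([(rc[1]-cx)/f,(rc[0]-cy)/f,1])@R; o=-t@R
    return o+v*(h-o[2])/v[2]
def save(n,im): cv2.imwrite(f"pics/{n}.png",im[:,:,::-1])
E
cat > m.py <<'E'
from h import *
np.set_printoptions(precision=4,suppress=True)
for n in("top","side"):
    im,d=eyes.grab_frame(n); save(n+"0",im); np.save(n+"_d.npy",d)
    f,cx,cy,R,t=cal(n); print(n,f,"cam at",-t@R,"fwd",R[2])
    for q in("extractor","cassette","bail","mirror","handpiece","burr_block","burr_jar"):
        for r in spotter.regions_of(q,n)[:2]:
            P=cloud(n,d,r["mask"])
            if len(P): print(q,round(r["p"],2),np.round(r["pixel"]),len(P),np.percentile(P,[2,50,98],axis=0).round(3).tolist())
            np.save(f"mask_{n}_{q}.npy",r["mask"]) if r is not None else 0
    for q,h in(("extractor",0),("bay_mid",.056),("cassette",0),("cassette_rib",.068),("bail_hinge",.103),("bail_tab",.25)):
        for r in spotter.mark_of(q,n)[:2]: print(" mark",q,round(r["p"],2),np.round(r["pixel"],1),onplane(n,r["pixel"],h))
a=cv2.imread("pics/top0.png");b=cv2.imread("pics/side0.png")
E
python3 m.py
```

```text
top 434.4849398041138 cam at [0.401  0.0244 1.2382] fwd [ 0.1666 -0.0149 -0.9859]
extractor 0.71 [206. 192.] 6777 [[0.451, 0.079, 0.001], [0.571, 0.179, 0.088], [0.696, 0.27, 0.271]]
bail 0.86 [163. 179.] 456 [[0.62, 0.157, 0.089], [0.653, 0.189, 0.247], [0.668, 0.215, 0.294]]
mirror 0.72 [217.  90.] 6089 [[0.428, 0.379, 0.009], [0.559, 0.476, 0.018], [0.697, 0.572, 0.025]]
handpiece 0.76 [136. 264.] 419 [[0.787, -0.084, 0.03], [0.797, -0.01, 0.041], [0.813, 0.053, 0.048]]
burr_block 0.59 [250. 408.] 614 [[0.43, -0.452, 0.001], [0.474, -0.413, 0.029], [0.516, -0.396, 0.053]]
burr_block 0.37 [210. 188.] 6545 [[0.452, 0.08, 0.028], [0.57, 0.179, 0.088], [0.686, 0.269, 0.271]]
burr_jar 0.64 [176. 403.] 332 [[0.657, -0.434, 0.0], [0.675, -0.405, 0.058], [0.702, -0.389, 0.065]]
 mark extractor 0.56 [220.6 201.9] [0.5511 0.1622 0.    ]
 mark extractor 0.41 [177.7 401. ] [ 0.6836 -0.417   0.    ]
 mark bay_mid 0.73 [220.  195.7] [0.5458 0.1729 0.056 ]
 mark cassette 0.77 [222.  300.2] [ 0.5499 -0.1197  0.    ]
 mark cassette_rib 0.61 [213.3 303.7] [ 0.5657 -0.1215  0.068 ]
 mark bail_hinge 
[... 664 characters left out ...]
01. 316.] 282 [[0.784, -0.093, 0.013], [0.794, -0.023, 0.041], [0.827, 0.056, 0.046]]
burr_block 0.49 [136. 209.] 1502 [[0.424, 0.383, 0.01], [0.55, 0.468, 0.018], [0.676, 0.561, 0.023]]
burr_jar 0.62 [327. 340.] 602 [[0.654, -0.437, 0.005], [0.671, -0.423, 0.057], [0.696, -0.397, 0.063]]
 mark extractor 0.92 [183.2 223. ] [0.5362 0.1712 0.    ]
 mark bay_mid 0.6 [170.  228.4] [0.5573 0.1668 0.056 ]
 mark cassette 0.71 [248.9 248.4] [ 0.5482 -0.1286  0.    ]
 mark cassette_rib 0.77 [227.8 249.2] [ 0.5558 -0.1132  0.068 ]
 mark bail_hinge 0.8 [148.1 246.2] [0.6298 0.2078 0.103 ]
 mark bail_hinge 0.27 [172.4 224.5] [0.5331 0.0984 0.103 ]
 mark bail_tab 0.65 [ 98.7 257.9] [0.6855 0.2601 0.25  ]
```

View pics/top0.png

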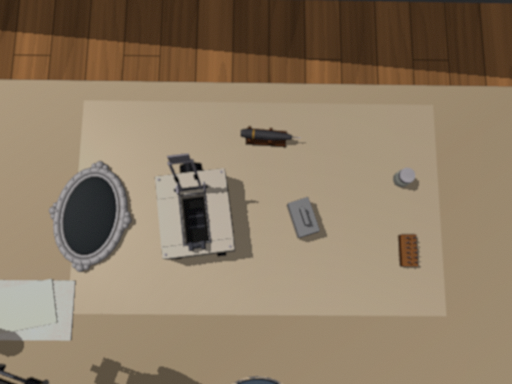

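View pics/side0.png

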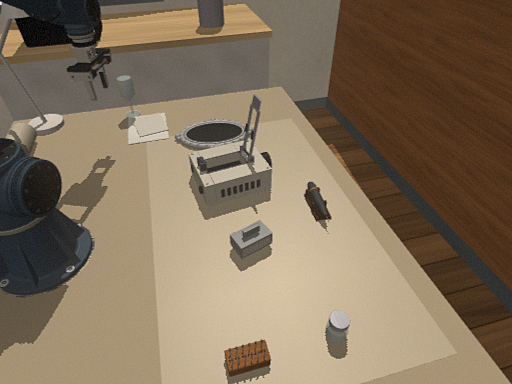

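The top view shows the extractor at about (212,193), with its bail upright at the far end (165,183) and the tab end near (245,197). The cassette is at (217,305), with its rib tilted about 20°. Next I'll fit rectangles to the depth points.

```bash
cat > fit.py <<'E'
from h import *
np.set_printoptions(precision=4,suppress=True)
def rect(P,l):
    r=cv2.minAreaRect((P[:,:2]*1000).astype(np.float32)); b=cv2.boxPoints(r)
    e=[b[1]-b[0],b[2]-b[1]]; e=max(e,key=np.linalg.norm); a=np.degrees(np.arctan2(e[1],e[0]))
    print(l,len(P),np.array(r[0]),np.array(r[1]),"long-axis deg",a)
for n in("top","side"):
    d=np.load(n+"_d.npy"); P=cloud(n,d,np.ones_like(d,bool))
    box=lambda x0,x1,y0,y1,z0,z1:P[(P[:,0]>x0)&(P[:,0]<x1)&(P[:,1]>y0)&(P[:,1]<y1)&(P[:,2]>z0)&(P[:,2]<z1)]
    for z0,z1 in((.083,.097),): rect(box(.40,.75,.05,.30,z0,z1),n+" housing top")
    rect(box(.45,.65,-.22,-.05,.049,.063),n+" cass top")
    R=box(.45,.65,-.22,-.05,.07,.09); rect(R,n+" rib"); print(R.mean(0), np.median(R[:,2]))
    rect(box(.40,.75,.05,.35,.05,.4)[lambda: slice(None)] if 0 else box(.40,.8,.05,.35,.13,.4),n+" bail"); B=box(.40,.8,.05,.35,.13,.4); print(np.percentile(B,[2,50,98],axis=0))
    T=B[B[:,2]>B[:,2].max()-.03]; print("tip",T.mean(0),T[:,2].max())
    C=box(.42,.53,.1,.25,.1,.13); print("catch",len(C),C.mean(0) if len(C) else 0)
E
python3 fit.py
```

```text
top housing top 4362 [564.6136 176.0868] [225.6841 190.8929] long-axis deg 7.819521
top cass top 681 [ 559.7665 -121.0703] [100.1087  60.2227] long-axis deg 18.292604
top rib 87 [ 559.7668 -121.1826] [49.5356 12.4019] long-axis deg 17.15243
[ 0.5596 -0.1209  0.0781] 0.07827916152461287
top bail 391 [647.0217 186.4721] [39.6545 59.517 ] long-axis deg -82.55081
[[0.6281 0.1573 0.1409]
 [0.6554 0.1888 0.2611]
 [0.666  0.2151 0.2944]]
tip [0.6607 0.1889 0.2831] 0.2967731962327174
catch 120 [0.4736 0.1627 0.1156]
side housing top 1846 [562.478  174.0431] [224.3637 195.6015] long-axis deg 7.5336933
side cass top 540 [ 558.14   -122.9843] [101.6965  62.3854] long-axis deg 19.033365
side rib 93 [ 558.1253 -124.3437] [49.0418 12.4853] long-axis deg 19.723558
[ 0.5575 -0.1257  0.077 ] 0.07782889272868183
side bail 372 [646.0114 183.8488] [38.6517 61.765 ] long-axis deg -81.51412
[[0.6271 0.1533 0.1346]
 [0.6483 0.1787 0.2209]
 [0.6641 0.2125 0.2924]]
tip [0.6594 0.1833 0.2815] 0.296439539792335
catch 82 [0.4723 0.156  0.113 ]
```

```bash
cat >> h.py <<'E'
EO=np.array([.5472,.1729]); EY=np.radians(7.7)
EU=np.array([np.cos(EY),np.sin(EY)]); EV=np.array([-EU[1],EU[0]])
def ext(P): q=np.asarray(P)[...,:2]-EO; return np.stack([q@EU,q@EV,np.asarray(P)[...,2]],-1)
def ew(x,y,z): return np.r_[EO+x*EU+y*EV,z]
E
python3 - <<'E'
from h import *
np.set_printoptions(precision=1,suppress=True,linewidth=150)
for n in("top","side"):
    d=np.load(n+"_d.npy"); Q=ext(cloud(n,d,np.ones_like(d,bool)))*1000
    print(n)
    for y0 in(-30,-18,-6,6,18):
        S=Q[(Q[:,1]>y0)&(Q[:,1]<y0+12)&(abs(Q[:,0])<75)&(Q[:,2]<140)]
        print(y0,[(int(x),int(np.median(S[abs(S[:,0]-x)<2.5][:,2]))) for x in range(-70,75,5) if (abs(S[:,0]-x)<2.5).any()])
    S=Q[(abs(Q[:,0])<55)&(abs(Q[:,1])<60)]
    print("y profile",[(int(y),int(np.median(S[abs(S[:,1]-y)<1][:,2]))) for y in range(-44,46,2) if (abs(S[:,1]-y)<1).any()])
from scipy.spatial.transform import Rotation as Ro
s=sensors.state();print(s["eef_rot"],s["force"],s["clock"]); print(Ro.from_rotvec(s["eef_rot"]).as_matrix())
E
```

```text
top
-30 [(-70, 90), (-65, 90), (-60, 53), (-55, 54), (-50, 54), (-45, 54), (-40, 53), (-35, 53), (-30, 54), (-25, 54), (-20, 54), (-15, 56), (-10, 53), (-5, 54), (0, 54), (5, 54), (10, 57), (15, 54), (20, 53), (25, 54), (30, 55), (35, 56), (40, 53), (45, 55), (50, 53), (55, 54), (60, 54), (65, 82), (70, 89)]
-18 [(-70, 116), (-65, 116), (-60, 54), (-55, 54), (-50, 54), (-45, 53), (-40, 56), (-35, 55), (-30, 52), (-25, 54), (-20, 28), (-15, 30), (-10, 29), (-5, 30), (0, 28), (5, 29), (10, 29), (15, 32), (20, 27), (25, 28), (30, 29), (35, 49), (40, 52), (45, 54), (50, 54), (55, 53), (60, 54), (65, 76), (70, 90)]
-6 [(-70, 117), (-65, 121), (-60, 55), (-55, 54), (-50, 54), (-45, 53), (-40, 55), (-35, 53), (-30, 54), (-25, 54), (-20, 28), (-15, 32), (-10, 29), (-5, 28), (0, 30), (5, 27), (10, 29), (15, 31), (20, 28), (25, 29), (30, 28), (35, 31), (40, 53), (45, 55), (50, 54), (55, 54), (60, 52), (65, 75), (70, 88)]
6 [(-70, 118), (-65, 113), (-60, 55), (-55, 54), (-50, 54), (-45, 55), (-40, 54), (-35, 55), (-30, 55), (-25, 55), (-20, 27), (-15, 30), (-10, 27), (-5, 30), (0, 28), (5, 29),
[... 1191 characters left out ...]
45, 53), (50, 55), (55, 57), (60, 76), (65, 68), (70, 89)]
18 [(-65, 117), (-55, 83), (-50, 55), (-45, 58), (-40, 53), (-35, 56), (-30, 59), (-25, 54), (-20, 56), (-15, 55), (-10, 53), (-5, 57), (0, 54), (5, 53), (10, 54), (15, 52), (20, 55), (25, 56), (30, 57), (35, 59), (40, 56), (45, 56), (50, 57), (55, 54), (60, 70), (65, 82), (70, 89)]
y profile [(-44, 89), (-42, 89), (-40, 89), (-38, 90), (-36, 89), (-34, 90), (-32, 88), (10, 55), (12, 56), (14, 54), (16, 55), (18, 55), (20, 54), (22, 50), (24, 55), (26, 55), (28, 60), (30, 71), (32, 72), (34, 73), (36, 82), (38, 89), (40, 89), (42, 89), (44, 88)]
[0.5 3.1 0. ] [-1.2 -0.   0. ] 1.4
[[-0.9  0.3  0. ]
 [ 0.3  0.9  0. ]
 [ 0.   0.  -1. ]]
```

The bay depth shows the port at x ≈ -22 to +36, so its centre is about +6.5 mm. Next I'll pick up the cassette.

```bash
cat >> h.py <<'E'
from scipy.spatial.transform import Rotation as Ro
def rot(yaw):
    c,s=np.cos(yaw),np.sin(yaw); return Ro.from_matrix(np.array([[-c,-s,0],[-s,c,0],[0,0,-1]])).as_rotvec()
def st(l=""):
    s=sensors.state(); p=np.array(s["tcp_pos"]); print(l,"t",round(s["clock"],2),"tcp",p.round(4),"ext",(ext(p)*1000).round(1),"F",np.array(s["force"]).round(1),"T",np.array(s["torque"]).round(2),"op",round(s["opening"],4),"ff",round(float(np.max(s["finger_force"])),1)); return s
E
python3 - <<'E'
from h import *
r=rot(np.radians(18.5)); c=np.array([.559,-.1225])
arm.servo_line([.22,.45,.36],v=.3); st()
arm.move_to([*c,.30],r); st()
arm.servo_line([*c,.12],v=.25); fingers.grip(.06)
arm.servo_line([*c,.0590],v=.1,force_limit=6); st("down")
fingers.grip(0,30); st("grip")
arm.servo_line([*c,.22],v=.2); st("lift")
for n in("top","side"):
    im,d=eyes.grab_frame(n); save(n+"1",im); np.save(n+"_d1.npy",d)
a=cv2.imread("pics/side1.png")[130:330,150:400]; cv2.imwrite("pics/side1c.png",cv2.resize(a,None,fx=3,fy=3))
E
```

```text
t 2.22 tcp [0.2196 0.4499 0.3586] ext [-287.5  318.4  358.6] F [-1.   0.2  0.3] T [ 0.05 -0.02  0.01] op 0.093 ff 0.0
 t 4.59 tcp [ 0.5591 -0.1218  0.3001] ext [ -27.7 -293.7  300.1] F [-0.1  0.1  0.6] T [0.09 0.   0.04] op 0.0934 ff 0.0
down t 6.95 tcp [ 0.5593 -0.1226  0.0594] ext [ -27.6 -294.5   59.4] F [-0.4  0.9 -0.3] T [ 0.08 -0.02  0.  ] op 0.0601 ff 0.0
grip t 7.99 tcp [ 0.559  -0.1225  0.059 ] ext [ -27.9 -294.3   59. ] F [-0.2  0.2 -0.3] T [0.05 0.   0.03] op 0.0005 ff 0.0
lift t 8.95 tcp [ 0.5584 -0.1223  0.2188] ext [ -28.4 -294.1  218.8] F [ 0.3  0.1 -0.3] T [0.04 0.07 0.06] op 0.0004 ff 0.0
```

View pics/side1c.png

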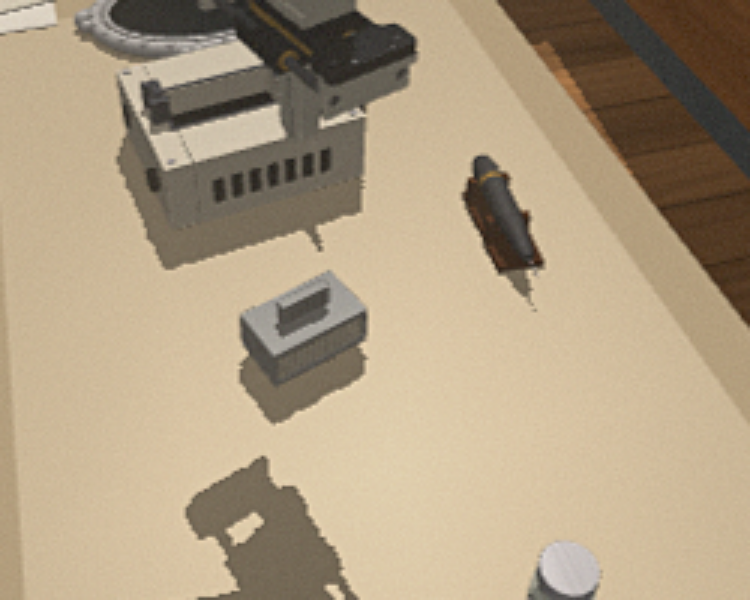

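The side crop shows the gripper came up empty (opening 0.5 mm). The cassette still stands upright, its rib at about (305,305) in the crop. I'll check the geometry.

Run:
```python
from h import *
from fit import rect
s=sensors.state(); print(np.array(s["eef_rot"]), Ro.from_rotvec(s["eef_rot"]).as_matrix().round(3))
for n in("top","side"):
    f,cx,cy,R,t=cal(n)
    for p in(s["tcp_pos"],[.559,-.1225,.078]):
        q=R@np.array(p)+t; print(n,"proj rc",(q[1]/q[2]*f+cy).round(1),(q[0]/q[2]*f+cx).round(1))
    d=np.load(n+"_d1.npy"); P=cloud(n,d,np.ones_like(d,bool))
    B=P[(P[:,0]>.45)&(P[:,0]<.65)&(P[:,1]>-.24)&(P[:,1]<-.02)]
    for a,b in((.01,.1),(.049,.063),(.068,.1),(.15,.30)):
        S=B[(B[:,2]>a)&(B[:,2]<b)]
        if len(S)>5: rect(S,f"{n} {a}"); print(np.percentile(S,[2,50,98],axis=0).round(3).tolist())
```

```text
top housing top 4362 [564.6136 176.0868] [225.6841 190.8929] long-axis deg 7.819521
top cass top 681 [ 559.7665 -121.0703] [100.1087  60.2227] long-axis deg 18.292604
top rib 87 [ 559.7668 -121.1826] [49.5356 12.4019] long-axis deg 17.15243
[ 0.5596 -0.1209  0.0781] 0.07827916152461287
top bail 391 [647.0217 186.4721] [39.6545 59.517 ] long-axis deg -82.55081
[[0.6281 0.1573 0.1409]
 [0.6554 0.1888 0.2611]
 [0.666  0.2151 0.2944]]
tip [0.6607 0.1889 0.2831] 0.2967731962327174
catch 120 [0.4736 0.1627 0.1156]
side housing top 1846 [562.478  174.0431] [224.3637 195.6015] long-axis deg 7.5336933
side cass top 540 [ 558.14   -122.9843] [101.6965  62.3854] long-axis deg 19.033365
side rib 93 [ 558.1253 -124.3437] [49.0418 12.4853] long-axis deg 19.723558
[ 0.5575 -0.1257  0.077 ] 0.07782889272868183
side bail 372 [646.0114 183.8488] [38.6517 61.765 ] long-axis deg -81.51412
[[0.6271 0.1533 0.1346]
 [0.6483 0.1787 0.2209]
 [0.6641 0.2125 0.2924]]
tip [0.6594 0.1833 0.2815] 0.296439539792335
catch 82 [0.4723 0.156  0.113 ]
[ 0.5045 -3.0987 -0.0016] [[-0.948 -0.317 -0.002]
 [-0.317  0.948  0
[... 325 characters left out ...]
[0.588, -0.13, 0.053], [0.591, -0.129, 0.057]]
side proj rc 187.6 250.2
side proj rc 227.5 251.2
side 0.01 1022 [ 557.4659 -123.3172] [101.1052  62.8079] long-axis deg 18.66787
[[0.505, -0.165, 0.015], [0.553, -0.137, 0.054], [0.61, -0.092, 0.079]]
side 0.049 536 [ 557.8129 -123.2152] [100.0248  62.9012] long-axis deg 18.422327
[[0.508, -0.161, 0.05], [0.553, -0.133, 0.055], [0.607, -0.088, 0.06]]
side 0.068 101 [ 557.7107 -125.3055] [48.1472 13.5071] long-axis deg 19.395027
[[0.535, -0.135, 0.068], [0.557, -0.127, 0.078], [0.581, -0.116, 0.081]]
side 0.15 164 [ 552.9237 -128.4615] [16.4862 35.1573] long-axis deg -43.796883
[[0.545, -0.14, 0.261], [0.553, -0.134, 0.282], [0.57, -0.113, 0.3]]
```

View pics/top1.png

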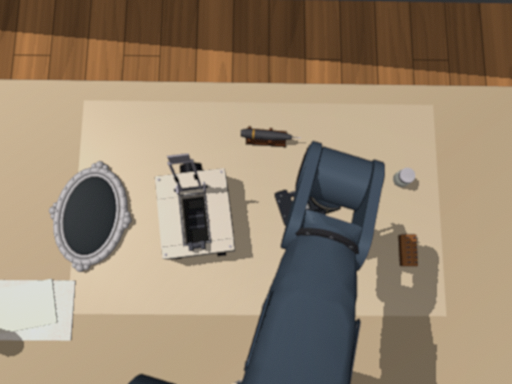

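Run:
```python
from h import *
np.set_printoptions(suppress=True,linewidth=160)
f,cx,cy,R,t=cal("side")
q=R@np.array([.175,.521,.179])+t; print("start proj",q[1]/q[2]*f+cy,q[0]/q[2]*f+cx)
d=np.load("side_d1.npy")
for r in range(166,192,2): 
    c=np.arange(240,262,3); W=world("side",np.full(len(c),r),c,d[r,c]); print(r,[tuple((w*1000).astype(int)) for w in W])
st()
fingers.grip(.05); st("open .05")
im,dd=eyes.grab_frame("side"); a=im[150:200,215:290]
b=cv2.imread("pics/side1.png")[150:200,215:290,::-1]; z=cv2.imread("pics/side0.png")[50:100,60:135,::-1]
save("cmp",cv2.resize(np.vstack([b,a,z]),None,fx=4,fy=4,interpolation=cv2.INTER_NEAREST))
```

```text
start proj 103.34781283300389 103.29477385108495
166 [(np.int64(590), np.int64(135), np.int64(88)), (np.int64(545), np.int64(-111), np.int64(278)), (np.int64(549), np.int64(-124), np.int64(287)), (np.int64(553), np.int64(-134), np.int64(293)), (np.int64(559), np.int64(-139), np.int64(295)), (np.int64(566), np.int64(-138), np.int64(293)), (np.int64(552), np.int64(-213), np.int64(351)), (np.int64(558), np.int64(-213), np.int64(350))]
168 [(np.int64(587), np.int64(122), np.int64(90)), (np.int64(597), np.int64(124), np.int64(87)), (np.int64(549), np.int64(-123), np.int64(280)), (np.int64(553), np.int64(-135), np.int64(289)), (np.int64(559), np.int64(-137), np.int64(289)), (np.int64(566), np.int64(-137), np.int64(286)), (np.int64(552), np.int64(-212), np.int64(345)), (np.int64(558), np.int64(-212), np.int64(344))]
170 [(np.int64(585), np.int64(112), np.int64(90)), (np.int64(594), np.int64(109), np.int64(90)), (np.int64(549), np.int64(-122), np.int64(273)), (np.int64(553), np.int64(-135), np.int64(283)), (np.int64(559), np.int64(-137), np.int64(282)), (np.int64(567), np.int64(-134), np.int
[... 3324 characters left out ...]
(np.int64(637), np.int64(89), np.int64(22)), (np.int64(648), np.int64(90), np.int64(19))]
190 [(np.int64(574), np.int64(77), np.int64(39)), (np.int64(585), np.int64(80), np.int64(33)), (np.int64(595), np.int64(80), np.int64(31)), (np.int64(606), np.int64(85), np.int64(24)), (np.int64(615), np.int64(83), np.int64(24)), (np.int64(627), np.int64(89), np.int64(16)), (np.int64(637), np.int64(90), np.int64(12)), (np.int64(647), np.int64(88), np.int64(12))]
 t 9.05 tcp [ 0.5584 -0.1223  0.2187] ext [ -28.4 -294.1  218.7] F [ 0.1 -0.6  0.5] T [0.06 0.01 0.02] op 0.0005 ff 0.0
open .05 t 9.99 tcp [ 0.559  -0.1225  0.22  ] ext [ -27.9 -294.3  220. ] F [-0.6  0.3 -0.3] T [0.05 0.06 0.03] op 0.05 ff 0.0
```

View pics/cmp.png

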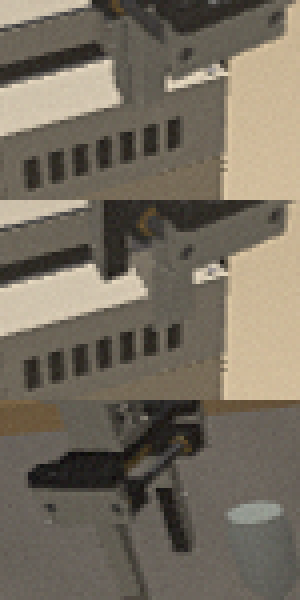

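The comparison crops show the real finger ends at z≈0.262 while the TCP reads 0.219. So the fingers end about 43 mm short of the reported TCP, while x and y agree. I'll find the cassette's top by touch, which gives the true offset, and then grip.

Run:
```python
from h import *
c=np.array([.5585,-.1232])
arm.servo_line([*c,.05],v=.2); st()
hit=arm.servo_line([*c,-.01],v=.03,force_limit=4); s=st("touch %s"%hit)
if hit:
    z=s["tcp_pos"][2]; arm.servo_line([*c,z+.003],v=.05)
    fingers.grip(0,30); s=st("grip")
    if s["opening"]>.008:
        arm.servo_line([*c,z+.003+.16],v=.15); arm.dwell(.2); st("lift")
        im,d=eyes.grab_frame("side"); save("side2",cv2.resize(im[130:280,170:370],None,fx=3,fy=3)); np.save("side_d2.npy",d)
```

```text
t 11.04 tcp [ 0.5592 -0.1234  0.051 ] ext [ -27.8 -295.3   51. ] F [-0.3  0.3  0.4] T [0.08 0.02 0.05] op 0.05 ff 0.0
touch True t 12.2 tcp [ 0.5586 -0.1232  0.0166] ext [ -28.4 -295.    16.6] F [-2.3  1.1  8.1] T [0.18 0.37 0.04] op 0.05 ff 4.1
grip t 13.14 tcp [ 0.5584 -0.1231  0.0195] ext [ -28.6 -294.9   19.5] F [-0.3 -0.1 -0.4] T [0.09 0.01 0.04] op 0.012 ff 30.0
lift t 14.56 tcp [ 0.5582 -0.1232  0.1789] ext [ -28.7 -294.9  178.9] F [ 0.3  0.5 -1.8] T [ 0.01 -0.03  0.05] op 0.0114 ff 30.0
```

View pics/side2.png

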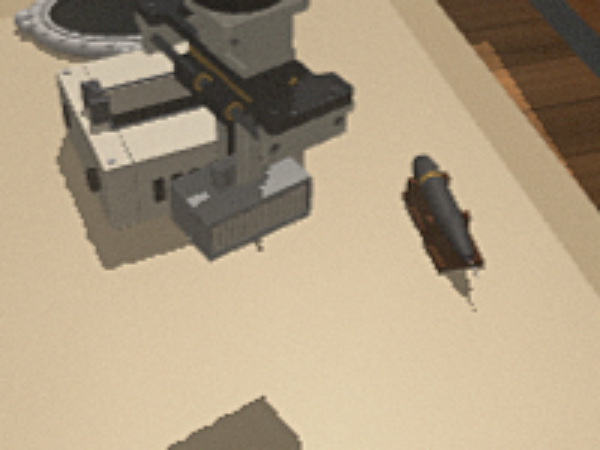

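Run:
```python
from h import *
r=rot(EY)
arm.servo_line(ew(.0065,.0005,.175),v=.15,rot=r); st()
arm.servo_line(ew(.0065,.0005,.105),v=.1); arm.dwell(.3); st("above")
hit=arm.servo_line(ew(.0065,.0005,.063),v=.025,force_limit=4); st("hit %s"%hit)
```

```text
t 16.74 tcp [0.5536 0.1738 0.175 ] ext [6.50e+00 1.00e-01 1.75e+02] F [ 0.1  0.4 -2.6] T [ 0.07 -0.    0.01] op 0.0117 ff 30.0
above t 17.89 tcp [0.5537 0.1743 0.1054] ext [  6.7   0.5 105.4] F [ 0.5 -0.3 -2.1] T [0.03 0.01 0.  ] op 0.0119 ff 30.0
hit True t 19.04 tcp [0.5534 0.1743 0.0741] ext [ 6.3  0.5 74.1] F [-1.3 -0.5  7.3] T [ 0.01  0.14 -0.04] op 0.0118 ff 30.0
```

Run:
```python
from h import *
z=.0748
def go(xs):
    for x in xs:
        arm.servo_line(ew(x,.0005,z),v=.02); F=np.mean([sensors.state()["force"] for _ in range(1)],0)
        s=sensors.state(); print(round(x*1000,1),(ext(s["tcp_pos"])*1000).round(1),np.array([F[:2]@EU,F[:2]@EV,F[2]]).round(1),np.array(s["torque"]).round(2),round(s["clock"],2))
        if F[2]<-.8: return True
ok=go([.0065,.0075,.0085,.0095,.0105]) or go([.0075,.0055,.0045,.0035,.0025])
if ok:
    hit=arm.servo_line((lambda p:[p[0],p[1],.062])(sensors.state()["tcp_pos"]),v=.02,force_limit=5); st("down %s"%hit)
```

```text
6.5 [ 6.6  0.5 75. ] [-2.   0.3  3.4] [ 0.01  0.25 -0.  ] 19.29
7.5 [ 7.3  0.5 74.8] [-3.4  0.3  4.9] [-0.04  0.66 -0.07] 19.54
8.5 [ 8.4  0.5 74.8] [-4.3 -0.1  4.2] [-0.08  0.79 -0.04] 19.79
9.5 [ 9.6  0.5 74.8] [-2.9 -0.6  4.7] [-0.13  0.63  0.02] 20.04
10.5 [10.6  0.5 74.8] [-3.7  0.3  4.2] [-0.06  0.62 -0.04] 20.29
7.5 [ 8.3  0.5 75.1] [ 2.5 -0.   2.3] [ 0.1  -0.72 -0.  ] 20.59
5.5 [ 5.7  0.5 74.9] [ 2.5 -0.6  3.2] [ 0.11 -0.74  0.  ] 20.84
4.5 [ 4.6  0.5 74.9] [ 3.  -0.4  3.1] [ 0.12 -0.77  0.02] 21.09
3.5 [ 2.1  0.4 73.9] [ 0.5 -0.3 -2.2] [ 0.02  0.02 -0.04] 21.34
down True t 21.94 tcp [0.5494 0.1736 0.0625] ext [ 2.3  0.4 62.5] F [-0.4  0.3  4.9] T [0.02 0.15 0.01] op 0.0119 ff 30.0
```

The collar dropped in at about x=+2.3 mm, with cassette z≈43 mm. Next I'll release, back off above the bail, and look.

Run:
```python
from h import *
p=sensors.state()["tcp_pos"]
arm.servo_line([p[0],p[1],.0640],v=.02); st("eased")
fingers.grip(.05); st("open")
arm.servo_line(ew(.002,0,.33),v=.25); st()
fingers.grip(0,20)
arm.servo_line(ew(.170,0,.33),v=.2); st("behind")
im,d=eyes.grab_frame("side"); im2,d2=eyes.grab_frame("top")
save("s3",np.hstack([cv2.resize(im[60:220,150:330],(450,400)),cv2.resize(im2[130:290,110:250],(350,400))]))
for n,dd in(("side",d),("top",d2)):
    Q=ext(cloud(n,dd,np.ones_like(dd,bool)))*1000
    r=Q[(abs(Q[:,0])<40)&(abs(Q[:,1])<15)&(Q[:,2]>105)&(Q[:,2]<160)]; print(n,"rib",len(r),r.mean(0).round(1),np.median(r[:,2]) if len(r) else 0)
    for a in(-40,40): 
        r=Q[(abs(Q[:,0]-a)<9)&(abs(Q[:,1])<28)&(Q[:,2]<130)&(Q[:,2]>60)]; print(a,len(r),np.median(r[:,2]) if len(r) else 0)
    b=Q[(Q[:,0]>60)&(Q[:,0]<125)&(abs(Q[:,1])<40)&(Q[:,2]>140)&(Q[:,2]<300)]; print("bail",len(b),np.percentile(b,[2,50,98],axis=0).round(0).tolist() if len(b) else 0)
```

```text
eased t 22.19 tcp [0.5491 0.1736 0.0638] ext [ 2.   0.4 63.8] F [-0.2 -0.4 -1.6] T [ 0.01 -0.02  0.03] op 0.0119 ff 30.0
open t 22.99 tcp [0.5494 0.1736 0.064 ] ext [ 2.3  0.4 64. ] F [-0.1  0.1 -0.3] T [ 0.12 -0.02  0.07] op 0.0501 ff 0.0
 t 24.21 tcp [0.5487 0.1731 0.3287] ext [  1.5  -0.  328.7] F [-0.1 -0.4 -0.8] T [ 0.01  0.   -0.01] op 0.0497 ff 0.0
behind t 26.12 tcp [0.7154 0.1957 0.3301] ext [169.7   0.  330.1] F [ 0.3  0.7 -0.2] T [0.03 0.03 0.02] op 0.0005 ff 0.0
side rib 105 [  0.3  -3.7 116.4] 117.82202449168102
-40 89 97.90514632162763
40 57 98.69759395757104
bail 358 [[84.0, -32.0, 145.0], [103.0, -10.0, 225.0], [116.0, 26.0, 292.0]]
top rib 0 [nan nan nan] 0
-40 0 0
40 0 0
bail 2 [[88.0, -28.0, 145.0], [92.0, -28.0, 153.0], [95.0, -28.0, 160.0]]<stdin>:12: RuntimeWarning: Mean of empty slice.
  ret = um.true_divide(
```

View pics/s3.png

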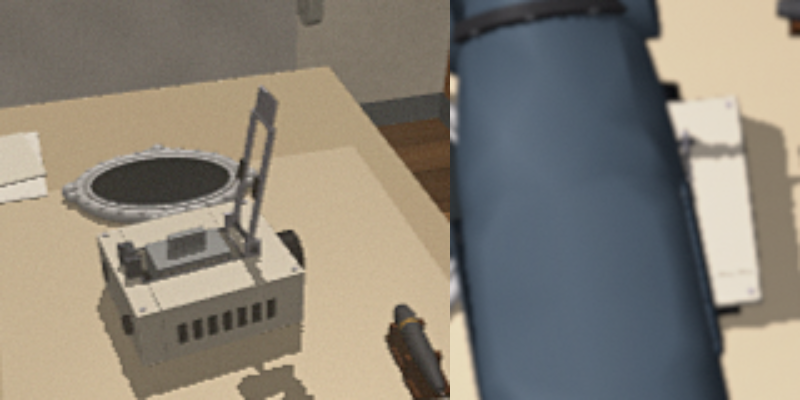

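The side view shows the cassette level in the bay, its frame top about 98 mm up, which means it is in the port. The bail is still leaning back, with its tip at (265,95) in the crop. Now I'll swing it over.

```bash
cat > swing.py <<'E'
from h import *
OFF=.0394
def pose(th,w=.010,t=.005):
    rk=.170+.023*np.clip((1.2-th)/1.1,0,1)
    return ew(.080-rk*np.cos(th)+t*np.sin(th)+w,0,.103+rk*np.sin(th)+t*np.cos(th)-OFF)
arm.servo_line(ew(.160,0,.274-OFF),v=.2)
hit=arm.servo_line(ew(.112,0,.274-OFF),v=.1,force_limit=8); st("back %s"%hit)
p=pose(1.5); hit=hit or arm.servo_line(p,v=.1,force_limit=8)
for th in np.arange(1.4,.15,-.1):
    if hit: st("HIT"); break
    hit=arm.servo_line(pose(th),v=.12,force_limit=8)
    if abs(th-.8)<.01: st("mid")
st("end")
im,d=eyes.grab_frame("side"); save("s4",cv2.resize(im[60:220,130:330],None,fx=3,fy=3))
E
python3 swing.py
```

```text
back False t 27.48 tcp [0.6587 0.188  0.2354] ext [112.6   0.  235.4] F [0.4 0.3 0.5] T [ 0.03  0.04 -0.04] op 0.0006 ff 0.0
mid t 29.98 tcp [0.5173 0.1689 0.1954] ext [-30.2   0.  195.4] F [0.7 0.6 0.2] T [ 0.08  0.02 -0.04] op 0.0005 ff 0.0
end t 31.82 tcp [0.4522 0.1601 0.1068] ext [-95.9   0.  106.8] F [ 0.4 -0.5  0.4] T [-0.    0.01 -0.02] op 0.0002 ff 0.0
```

View pics/s4.png

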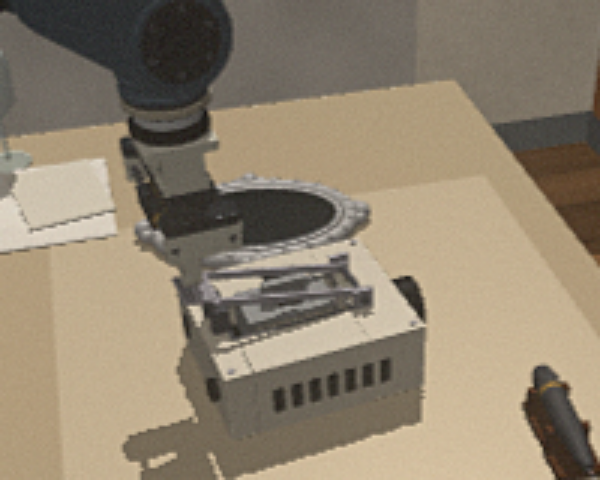

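The bail is nearly level, at about 0.2 rad, with the finger on the tab at about (190,280). Now I'll press the tab down.

Run:
```python
from h import *
arm.servo_line(ew(-.104,0,.104),v=.05,force_limit=8)
arm.servo_line(ew(-.104,0,.092),v=.05,force_limit=8); st()
z=.092;f0=None
while z>.055:
    z-=.0015; arm.servo_line(ew(-.104,0,z),v=.02,force_limit=10); arm.dwell(.1)
    s=sensors.state(); F=s["force"][2]; print(round(z*1000,1),round(s["tcp_pos"][2]*1000,1),round(F,1),round(s["clock"],1))
    if F>9.5: break
```

```text
t 32.58 tcp [0.4439 0.1589 0.0916] ext [-104.2   -0.    91.6] F [0.4 0.8 1.2] T [ 0.03 -0.03  0.01] op 0.0004 ff 0.0
90.5 90.6 -0.7 32.9
89.0 89.0 0.6 33.3
87.5 87.5 1.0 33.6
86.0 85.9 1.1 34.0
84.5 84.4 0.4 34.3
83.0 82.9 -0.3 34.7
81.5 81.5 1.4 35.0
80.0 80.0 0.9 35.4
78.5 78.4 2.7 35.7
77.0 76.9 1.7 36.1
75.5 75.4 1.8 36.4
74.0 73.9 2.1 36.8
72.5 72.4 2.8 37.1
71.0 71.0 4.5 37.5
69.5 69.5 4.2 37.8
68.0 68.0 3.3 38.2
66.5 66.7 7.2 38.5
65.0 65.3 10.2 38.9
```

Run:
```python
from h import *
arm.servo_line(ew(-.104,0,.12),v=.1); st()
arm.servo_line(ew(-.25,.0,.25),v=.2); arm.dwell(.3); st()
im,d=eyes.grab_frame("side"); im2,d2=eyes.grab_frame("top")
save("s5",np.hstack([cv2.resize(im[110:210,170:310],(560,400),interpolation=2),cv2.resize(im2[160:270,140:250],(240,240))[np.r_[0:240,[239]*160]]]))
for n,dd in(("side",d),("top",d2)):
    Q=ext(cloud(n,dd,np.ones_like(dd,bool)))*1000
    f=lambda x0,x1,y,z0=85,z1=135:Q[(Q[:,0]>x0)&(Q[:,0]<x1)&(abs(Q[:,1])<y)&(Q[:,2]>z0)&(Q[:,2]<z1)][:,2]
    for l,a in(("tab",(-116,-90,22)),("rib",(-20,20,5)),("frame-",(-46,-32,20)),("frame+",(32,46,20)),("catch",(-84,-64,20))):
        v=f(*a); print(n,l,len(v),np.percentile(v,[10,50,90]).round(1) if len(v) else 0)
```

```text
t 39.58 tcp [0.444  0.1589 0.1195] ext [-1.042e+02 -1.000e-01  1.195e+02] F [ 0.8 -0.1  0.3] T [ 0.01  0.08 -0.01] op 0.0007 ff 0.0
 t 41.0 tcp [0.2995 0.1394 0.2496] ext [-249.9   -0.   249.6] F [-0.4 -0.3  0. ] T [-0.03 -0.01 -0.05] op 0.0003 ff 0.0
side tab 71 [104.1 105.8 107.7]
side rib 59 [ 97.4 112.3 119.5]
side frame- 25 [92.9 94.5 96.5]
side frame+ 21 [93.6 95.  95.9]
side catch 48 [109.2 116.9 119.9]
top tab 166 [102.8 105.7 108.6]
top rib 74 [101.7 117.2 120.4]
top frame- 85 [90.9 94.  95.9]
top frame+ 77 [91.3 95.2 97.1]
top catch 118 [108.5 116.6 120.2]
```

View pics/s5.png

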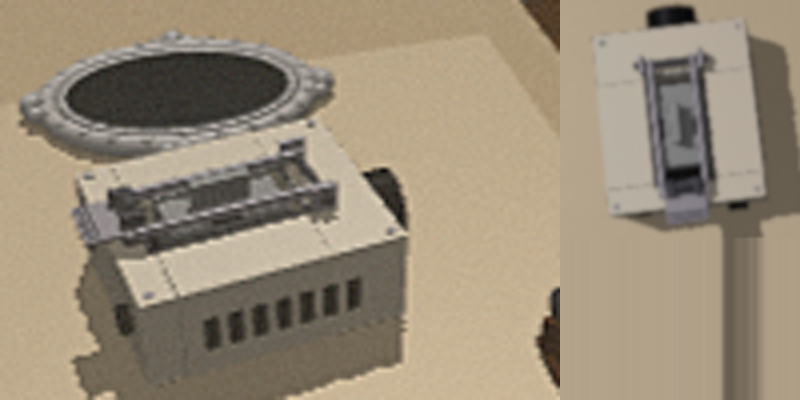

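The tab is level at 105.7 mm after release, so the catch is holding it. The frame top is at about 95 mm, which puts the cassette about 39 mm up: home.

```bash
python3 -c "
from h import *
print(close_job())"
```

```text
the job is handed in; nothing more can be done
None
```

The job is handed in: the cassette sits in the port about 39 mm up, and the bail is closed and held by the catch after release, as measured in the last pictures; the judge's verdict was not shown.

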